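# Peel the clinging top tray off a nested stack and hold it out

### The arm

A 6-joint arm with a two-finger parallel gripper is mounted at the origin on a cart in front of the work surface, level with it; the furniture and walls round the work are solid. World frame = base frame: x ahead of the robot, y to its left, z up, the work surface at z = 0. Lengths are in mm, angles in rad, forces in N, time in s.
With the tool pointing down it reaches from about 250 to 775 mm from the base axis. Payload 8.9 kg.
Tool frame: the origin (TCP) lies between the finger pads; the fingertips stand 14 mm ahead of it and the grasp point (between the pads) lies 5 mm behind it; z points along the fingers, y is the line along which they close (so a half turn about z gives the same grasp; the last joint's range is limited). The gripper opens to 85 mm and grips with 20 to 120 N. Pads are 22 mm wide; open, the fingers measure 114 mm over their backs; the gripper's body (76 mm by 85 mm) begins 54 mm behind the grasp point. The pads swing forward as they close: fully open they stand 13 mm farther back than shut.
Start: joints at [1.181, 0.291, -0.153, 1.127, 0, 1.431], TCP at [130.288, 508.575, 245.305] pointing down, gripper open.
Joint ranges: [-2.52, 2.52], [-0.91, 1.74], [-1.3, 1.37], [-1.96, 2.02], [-1.52, 1.47], [-3.14, 3.14]. Speed limits (rad/s): [2.22, 2.22, 2.79, 3.14, 3.14, 3.14].

### API

Orientations are given as a rotation vector (axis times angle).
In Python, from rig import telemetry, eyes, job gives the robot as it stands. The module is installed in compiled form; this text tells all that it offers.
- The arm moves only by the tool drive_tool, never from a script. Its argument "series" is a list of rows, each a list of 4 numbers: the shift along the tool's x, y, z in m, then the turn about the tool's z in degrees. In form: [[tx, ty, tz, spin], ...]. A call has 1 to 12 rows; each row is the pose to reach, as a shift and turn from the pose commanded when the call began, along the tool's axes at that moment; what a row does not reach only later rows make up. A row lasts 1/10 s, in which the tool goes at most 50 mm and 8.59 degrees, less where a joint would pass 70% of its speed; a pose out of reach is approached as far as the arm can. A call with a gripper value outside its range is refused whole. "hand" is the closure in counts, from 0 (fully open) to 255 (shut), set as the call begins (left out, the last holds). The fingers move at their own pace and stop on an object; "force" is the grip in N (left out, the last holds). Time passes only in rows, so rows that repeat a pose let the fingers close. It gives the time, the measured TCP pose, the force, the opening and the grip force at its end, in the units of the state.
- telemetry.sense(): the state, without advancing time (a new reading comes with each control period).
- eyes.capture(name): name is "scene" or "top" or "wrist"; returns the picture (420x560x3 uint8, red, green, blue); there is no depth.
- eyes.get_calibration(name): a dict with "intrinsics" (3x3 intrinsics, pixels), "eye" and "rotation" of the camera in the world. Camera axes: x right, y down, z forward; pixel columns grow to the right and rows downward; lengths in mm; the calibration is good to about 2 mm. A picture is of the moment at which its call begins: read the wrist's pose just before it. get_calibration takes no time and is no camera call; for the wrist camera it gives the pose at the moment of the call.
- job.sign_off(): hands the job in; it is judged then, once.
The state is a dict: "time_s": time; "joint_pos": joint angles; "joint_velocities": joint speeds; "joint_torque": joint torques, N m; "tcp_pos": TCP position; "ee_rot": TCP orientation; "contact_force": force on the tool from outside, world axes, zero at the start; "wrist_torque": the same for the moment, N m; "gripper_width": finger opening in mm; "grip_force": force on a finger pad.
Only numpy, scipy, OpenCV 4.12 (cv2) and the standard library are available. Lean on these libraries where they do the work, as an engineer would, in place of code of your own. Each camera call takes 0.05 s, during which the arm holds its last target. There are 200 camera calls.

### The job

The blue tray on top of the nested stack is snapped fast: take it by its yellow pull tab and peel it off by raising that corner well up while the opposite corner still rests on the stack, then lift it away. Finish while holding the tray by its tab: right way up, level and still, centred about 15 cm above the round cork mat for the cook to take; do not put it down or let go. Leave the other things on the worktop where they are.

Things in the scene. Friction and masses are not known exactly. Their poses are not given: they have to be found in the camera images.
- tray_tab (a point): Centre of the upright yellow pull tab outside one corner of the blue top tray: a fin 39 mm long (x), 10 mm thick (y: pinch it across y), 26 mm tall (z), free beside and below; joined to the rim by a 10 mm wide neck. Tray axes: z up, x from the tab corner to the opposite corner. From here the tray's centre is 112 mm along +x, the tab corner 20 mm, the opposite corner 204 mm.
- tray_near (a point): Point under the blue tray's rim at the tabbed corner (same axes as tray_tab; 20 mm along +x and 8 mm below tray_tab).
- tray_far (a point): Point under the blue tray's rim at the corner opposite the tab (same axes; 204 mm along +x and 8 mm below tray_tab). When the tabbed corner is raised the tray tips about this corner.
- tray_centre (a point): Centre of the blue tray at the height of its rim's underside (same axes). The tray is rigid, 130x130 mm square (184 mm over the diagonal), about 70 g; its rim is 8 mm high and a round tapered well goes 28 mm below this point.
- stack_top (a point): Centre of the top of the white lower trays, where the blue tray's rim rests, 60 mm over the worktop; axes like the seated blue tray's. The lower trays are 130 mm square, nested in a grey holder 150 mm square fixed to the worktop. The blue tray's well sits loosely in theirs and can be tipped and lifted straight out.
- clip_0 (a point): One of four orange sprung clips (12 mm wide, top 80 mm over the worktop) fixed to the stack, this one on a side next to the tab, 45 mm from the tab corner; this point is its round slippery nub, which snaps over the blue rim. Each holds with about 6 N (some 12 N up at the tab peels the tray) and lets go once the rim there is 5 mm up: all have let go when the tray is tipped 0.2 rad about the corner opposite the tab.
- clip_2 (a point): One of four orange sprung clips (12 mm wide, top 80 mm over the worktop) fixed to the stack, this one on a side away from the tab, 45 mm from the opposite corner; this point is its round slippery nub, which snaps over the blue rim. Each holds with about 6 N (some 12 N up at the tab peels the tray) and lets go once the rim there is 5 mm up: all have let go when the tray is tipped 0.2 rad about the corner opposite the tab.
- mat_top (a point): Centre of the upper face of the round cork mat, 140 mm across and 6 mm thick, fixed on the worktop.
- check_lotion: Bystander: white bottle with orange cap, 42x43x158 mm, standing at the back; origin at the centre of its underside. Leave it where it is.
- bottle_1: Bystander: pink pump bottle, 52x81x180 mm, at the back right; origin at the centre of its underside. Leave it where it is.
- bottle_2: Bystander: green squeeze bottle, 48x77x241 mm, at the back right; origin at the centre of its underside. Leave it where it is.
- mug_1: Bystander: white mug, 78x116x101 mm, at the back; origin at the centre of its underside. Leave it where it is.
- pot_1: Bystander: flat white round pot, 90x90x32 mm, at the back; origin at the centre of its underside. Leave it where it is.
- timer: Bystander: kitchen timer, 22x68x66 mm, at the back left; origin at the centre of its underside. Leave it where it is.
- tin_1: Bystander: round fruit tin, 75x75x58 mm, near right; origin at the centre of its underside. Leave it where it is.
- teaspoon_1: Bystander: teaspoon, 134x27x12 mm, lying near the robot; origin at the centre of its underside. Leave it where it is.
Mind the look-alikes: they are no part of the job. There is more than one size of the part that bears mat_top; the job needs the larger.

How it is judged (in metres and radians):
On the way:
1. the tabbed corner is raised at least 20 mm while the opposite corner still rests on the stack (within 8 mm) (z of tray_near in the frame of stack_top above 0.02 m and z of tray_far in the frame of stack_top below 0.008 m and horizontal distance between tray_far and stack_top below 0.115 m and contact force between the fingers and tray above 0.5 N), for 0.1 s.
At the end, for the whole second after the job is handed in: The gripper holds the blue tray by its tab (grasp point within 35 mm of the tab's centre), touching neither stack nor mat; the tray's centre is within 30 mm of the mat's centre in plan and 100 to 220 mm over the worktop, level within 0.17 rad, right way up, slower than 0.03 m/s (horizontal distance between tray_centre and mat_top below 0.03 m and height (world z) of tray_centre between 0.1 and 0.22 m and angle between tray_centre's own z axis and vertical below 0.17 rad and linear speed of tray below 0.03 m/s and contact force between the fingers and tray above 1 N and distance between the grasp point and tray_tab below 0.035 m and contact force between tray and stack below 0.1 N and contact force between tray and mat below 0.1 N); the arm keeps its last pose, push and grip.
It fails at once if a bystander is pushed more than 30 mm or knocked over (distance of any of check_lotion, bottle_1, bottle_2, mug_1, pot_1, timer, tin_1, teaspoon_1 from where it was at the start of the episode above 0.03 m or angle between any of check_lotion, bottle_1, bottle_2, mug_1, pot_1, timer, tin_1, teaspoon_1's own z axis and vertical above 0.6 rad).
It also fails if it takes over 35 s, if anything falls off the work surface, if the arm or the gripper's body presses on something with over 40 N, if the wrist force passes 120 N, or if a joint passes its speed limit or range.

## Working session

There is one attempt and no reset: what is moved stays moved. The work goes in short steps, Python scripts to look and compute and a tool call to move; the robot and the scene stay as the last step left them, time stands still between calls to the robot, and variables do not carry over. Pictures are saved under pics/ and viewed, at most 10 in all, crops included, and the job is handed in when it is done.

Besides the shell and the picture viewer there is one more tool, called after "Call:" in YAML: its name, and indented under it one key for each argument. drive_tool: Moves the arm, as the interface text tells. Its arguments: {"type":"object","properties":{"series":{"type":"array"},"hand":{"type":"number"},"force":{"type":"number"}},"required":["series"]}

```bash
mkdir -p pics; python3 - <<'E'
from rig import telemetry, eyes
import cv2,numpy as np
print(telemetry.sense())
for n in ("scene","top"):
    im=eyes.capture(n); cv2.imwrite(f"pics/{n}0.png",im[:,:,::-1])
    c=eyes.get_calibration(n); print(n,{k:np.round(v,4).tolist() for k,v in c.items()})
E
```

```text
{'time_s': 0.0, 'joint_pos': array([ 1.18070692e+00,  2.91271081e-01, -1.54139801e-01,  1.12667556e+00,
       -3.31956817e-05,  1.43148110e+00]), 'joint_velocities': array([ 0.00209172, -0.00061538,  0.00030919, -0.00010364, -0.00013935,
       -0.00021108]), 'joint_torque': array([-1.69945924e-03, -5.37142146e+01,  3.31373048e+01,  1.60488562e-02,
       -4.80808490e-05,  1.14810007e-06]), 'tcp_pos': array([130.13419201, 508.18370681, 244.73203263]), 'ee_rot': array([-3.92845467e-01, -3.11662536e+00,  1.96937328e-03]), 'contact_force': array([ 0.4704846 ,  0.25282557, -0.03689369]), 'wrist_torque': array([-0.0234577 ,  0.02055443, -0.00545432]), 'grip_force': 0.0, 'gripper_width': 85.30427064762482}
scene {'intrinsics': [[510.0922, 0.0, 280.7156], [0.0, 510.0922, 221.0901], [0.0, 0.0, 1.0]], 'eye': [756.3075, 716.0406, 1265.6984], 'rotation': [-0.3786, -2.8989, 0.906]}
top {'intrinsics': [[516.4886, 0.0, 288.0554], [0.0, 516.4886, 218.8945], [0.0, 0.0, 1.0]], 'eye': [450.7438, -65.4522, 1198.7218], 'rotation': [-2.1862, 2.1599, -0.1228]}
```

View pics/scene0.png

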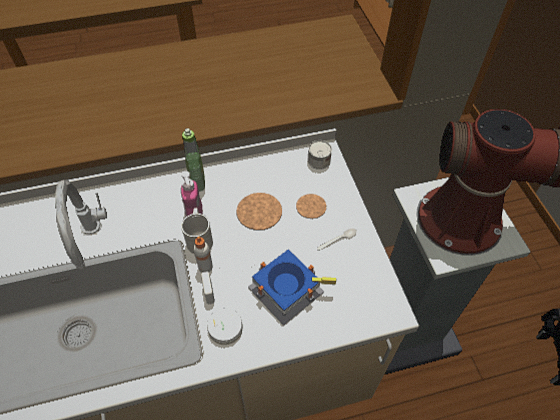

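View pics/top0.png

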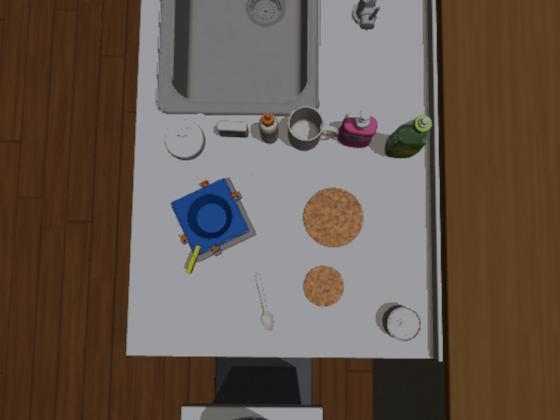

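The top view shows the blue tray at about (210,217), with its yellow tab at (193,259) on the robot side. The large mat is at (333,217) and the small one at (323,286). The scene view agrees: tab at (325,280), large mat at (259,211).

```bash
cat > h.py <<'E'
import numpy as np, cv2
from scipy.spatial.transform import Rotation as R
from rig import telemetry, eyes
def rot(c):
    r=np.array(c["rotation"],float); return r if r.shape==(3,3) else R.from_rotvec(r).as_matrix()
def back(c,uv,z):
    uv=np.atleast_2d(uv).astype(float)
    d=np.c_[uv,np.ones(len(uv))]@np.linalg.inv(np.array(c["intrinsics"])).T@rot(c).T
    e=np.array(c["eye"]); return e+d*((z-e[2])/d[:,2])[:,None]
def mask(im,col):
    h=cv2.cvtColor(im,cv2.COLOR_RGB2HSV)
    lo,hi={"blue":((108,150,40),(125,255,255)),"yellow":((26,150,90),(34,255,255)),"cork":((5,80,80),(20,220,255))}[col]
    m=cv2.inRange(h,lo,hi); n,l,s,_=cv2.connectedComponentsWithStats(m)
    return l,s
def biggest(im,col,box=None):
    l,s=mask(im,col)
    order=np.argsort(-s[1:,4])+1
    for i in order:
        x,y,w,h,a=s[i]
        if box is None or (box[0]<x+w/2<box[2] and box[1]<y+h/2<box[3]): return (l==i),s[i]
E
python3 - <<'E'
from h import *
boxes={"scene":dict(t=(300,260,350,300),m=(230,185,290,235)),"top":dict(t=(180,240,205,280),m=(295,180,370,255))}
for n in ("scene","top"):
    im=cv2.imread(f"pics/{n}0.png")[:,:,::-1].copy(); c=eyes.get_calibration(n)
    m,s=biggest(im,"yellow",boxes[n]["t"]); p=np.argwhere(m)[:,::-1]
    q=back(c,p,72 ); ctr=q.mean(0); u,sv,v=np.linalg.svd(q[:,:2]-ctr[:2],full_matrices=False)
    print(n,"tab",s,ctr.round(1),"dir",v[0],"ext",np.ptp((q[:,:2]-ctr[:2])@v.T,axis=0))
    m,s=biggest(im,"blue"); p=np.argwhere(m)[:,::-1]
    q=back(c,p,68)[:,:2].astype(np.float32); r=cv2.minAreaRect(q); print("tray",s,r,cv2.boxPoints(r).round(1).tolist())
    m,s=biggest(im,"cork",boxes[n]["m"]); p=np.argwhere(m)[:,::-1]
    q=back(c,p,6)[:,:2].astype(np.float32); print("mat",s,q.mean(0),cv2.minEnclosingCircle(q), cv2.minAreaRect(q))
E
```

```text
scene tab [322 278  14   3  31] [462.6 129.1  72. ] dir [-0.94936836  0.31416511] ext [34.32362883  6.44967128]
tray [ 253  250   65   60 1519] ((573.150634765625, 96.52223205566406), (127.9593505859375, 128.0189208984375), 26.022388458251953) [[487.6000061035156, 126.0], [543.7000122070312, 10.899999618530273], [658.7000122070312, 67.0999984741211], [602.5999755859375, 182.10000610351562]]
mat [ 237  193   45   37 1315] [ 581.219   -180.39693] ((581.239501953125, -181.5399169921875), 69.728759765625) ((581.1488037109375, -181.51596069335938), (135.39833068847656, 134.749267578125), 75.21116638183594)
top tab [187 246  13  27 125] [477.4 130.   72. ] dir [-0.94087659  0.33874952] ext [61.48612405 10.59904427]
tray [ 172  179   76   75 3307] ((571.3272094726562, 97.04711151123047), (128.7709503173828, 128.84844970703125), 26.216472625732422) [[485.1000061035156, 126.4000015258789], [542.0, 10.800000190734863], [657.5, 67.69999694824219], [600.5999755859375, 183.3000030517578]]
mat [ 303  188   60   59 2732] [ 579.7866  -180.60114] ((580.096435546875, -180.16265869140625), 69.1629409790039) ((580.3595581054688, -180.94970703125), (134.67013549804688, 135.9917449951172), 45.51198196411133)
```

```bash
cat >> h.py <<'E'
TAB=np.array([466.2,133.0,68.]); D=np.array([.946,-.324,0]); MAT=np.array([580.5,-180.8,6]); CEN=np.array([572.2,96.8,60.])
def plan(t,s=None):
    s=s or telemetry.sense(); M=R.from_rotvec(s["ee_rot"]).as_matrix()
    a=np.degrees(np.arctan2(M[1,0],M[0,0])); want=np.degrees(np.arctan2(-D[1],-D[0]))
    print("t",s["time_s"],"tcp",s["tcp_pos"].round(1),"shift m",(M.T@(np.array(t)-s["tcp_pos"])/1000).round(4),"spin",round(a-want,2),"tilt",M[:,2].round(4), "F",s["contact_force"].round(1),"w",round(s["gripper_width"],1),"g",round(s["grip_force"],1))
E
python3 -c "
from h import *
plan([466.2,133,160])"
```

```text
t 0.1 tcp [130.2 508.2 244.8] shift m [-0.4187 -0.28    0.0851] spin 4.53 tilt [-4.e-04 -1.e-03 -1.e+00] F [ 0.2 -0.1  0.3] w 85.3 g 0.0
```

Call:
drive_tool:
  series:
    - [-0.035,-0.0235,0,0]
    - [-0.07,-0.047,0,1]
    - [-0.105,-0.07,0.005,2]
    - [-0.14,-0.0935,0.01,3]
    - [-0.175,-0.117,0.02,4]
    - [-0.21,-0.14,0.03,4.5]
    - [-0.245,-0.164,0.04,4.5]
    - [-0.28,-0.187,0.05,4.5]
    - [-0.315,-0.21,0.06,4.5]
    - [-0.35,-0.234,0.07,4.5]
    - [-0.385,-0.257,0.08,4.5]
    - [-0.4187,-0.28,0.085,4.5]
  hand: 0
  force: 40

```text
time_s: 1.3
tcp_pos: [466.9, 131.8, 159.3]
ee_rot: [-0.515, -3.098, 0.0]
contact_force: [-0.5, 0.5, 0.4]
gripper_width: 85.6
grip_force: 0.0
```

```bash
python3 -c "
from h import *
plan([466.2,133,110])
c=eyes.get_calibration('wrist'); im=eyes.capture('wrist'); cv2.imwrite('pics/w1.png',im[:,:,::-1]); print(c)
plan([466.2,133,110])
m,s=biggest(im,'yellow'); p=np.argwhere(m)[:,::-1]; print(s)
q=back(c,p,81)[:,:2]; ctr=q.mean(0);u,sv,v=np.linalg.svd(q-ctr,full_matrices=False); print(ctr,v[0],np.ptp((q-ctr)@v.T,axis=0))
"
```

```text
t 1.3 tcp [466.9 131.8 159.3] shift m [0.001  0.001  0.0493] spin 0.02 tilt [-1.2e-03 -1.0e-04 -1.0e+00] F [-0.5  0.5  0.4] w 85.6 g 0.0
{'intrinsics': array([[355.3214161 ,   0.        , 281.20813925],
       [  0.        , 355.3214161 , 211.16146023],
       [  0.        ,   0.        ,   1.        ]]), 'eye': array([404.00522563, 153.47659401, 287.48419832]), 'rotation': array([2.3731334 , 1.69556769, 0.22509647])}
t 1.35 tcp [470.9 128.1 159.1] shift m [0.0062 0.0032 0.0491] spin -0.13 tilt [ 0.0018 -0.0023 -1.    ] F [ 4.8 -3.8 -0.5] w 85.4 g 0.0
[277 254  14  31 361]
[493.91296204 123.57878912] [ 0.9562729  -0.29247588] [20.69366654  8.55017038]
```

View pics/w1.png

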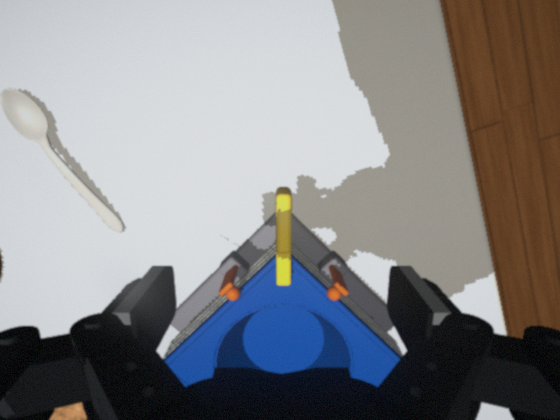

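The wrist view shows the tab centred between the open fingers, spanning column 284 from row 188 (outer end) to row 285 (neck on the rim), with the clips at (230,292) and (337,292). The arm was still overshooting, so I let it settle and measure again.

Call:
drive_tool:
  series:
    - [0,0,0,0]
    - [0,0,0,0]
    - [0,0,0,0]

```text
time_s: 1.65
tcp_pos: [465.6, 134.2, 160.3]
ee_rot: [-0.513, -3.099, -0.0]
contact_force: [-0.7, 1.2, -0.1]
gripper_width: 85.6
grip_force: 0.0
```

```bash
python3 -c "
from h import *
c=eyes.get_calibration('wrist'); im=eyes.capture('wrist'); cv2.imwrite('pics/w2.png',im[:,:,::-1])
plan([466.2,133,63])
h=cv2.cvtColor(im,cv2.COLOR_RGB2HSV); m=cv2.inRange(h,(20,140,60),(36,255,255)); p=np.argwhere(m)[:,::-1]
p=p[(abs(p[:,0]-284)<40)&(p[:,1]>150)&(p[:,1]<320)]; print(p.min(0),p.max(0))
for r in range(p[:,1].min(),p[:,1].max()+1,6):
  x=p[p[:,1]==r,0]; print(r,x.min(),x.max(),(back(c,[[x.mean(),r]],81)[0,:2]-TAB[:2])@np.c_[D[:2],[.324,.946]], im[r,int(x.mean())])
"
```

```text
t 1.7 tcp [465.7 134.3 160.5] shift m [-0.0009 -0.001   0.0975] spin 0.12 tilt [-1.e-04  1.e-04 -1.e+00] F [-0.9  0.3 -0.1] w 85.1 g 0.0
[273 196] [287 286]
196 281 281 [-20.38350183   0.76289505] [147 131  66]
202 274 287 [-16.68960109   0.46649944] [213 218  86]
208 274 286 [-12.96179152   0.16738301] [211 215  88]
214 274 284 [-9.19988637  0.06763579] [167 148  76]
220 275 284 [-5.40298939 -0.1345674 ] [168 146  71]
226 274 286 [-1.57147617  0.17136934] [165 143  62]
232 274 286 [2.29629315 0.17272296] [166 143  58]
238 274 286 [6.2003949 0.1740893] [166 145  56]
244 273 287 [10.14134344  0.17546853] [166 143  55]
250 274 287 [14.11920821  0.48867697] [163 141  52]
256 273 287 [18.13588729  0.17826642] [189 184  58]
262 274 287 [22.19009535  0.49448674] [212 217  68]
268 274 287 [26.28376756  0.49743355] [212 217  68]
274 274 287 [30.41700933  0.50040884] [210 215  66]
280 274 287 [34.59039715  0.50341302] [210 215  67]
286 276 284 [38.80500757  0.18550009] [190 191  85]
```

The wrist measurement puts the tab's outer end at −20 mm and its sideways offset at 0.2 mm, which confirms the estimate. Going down now and gripping.

Call:
drive_tool:
  series:
    - [-0.001,-0.001,0.025,0]
    - [-0.001,-0.001,0.05,0]
    - [-0.001,-0.001,0.07,0]
    - [-0.001,-0.001,0.085,0]
    - [-0.001,-0.001,0.093,0]
    - [-0.001,-0.001,0.0975,0]
    - [-0.001,-0.001,0.0975,0]
    - [-0.001,-0.001,0.0975,0]

```text
time_s: 2.5
tcp_pos: [467.4, 132.4, 63.4]
ee_rot: [0.514, 3.098, 0.0]
contact_force: [-0.2, -0.3, 0.4]
gripper_width: 85.6
grip_force: 0.0
```

Call:
drive_tool:
  series:
    - [0,0,0,0]
    - [0,0,0,0]
    - [0,0,0,0]
    - [0,0,0,0]
    - [0,0,0,0]
    - [0,0,0,0]
    - [0,0,0,0]
    - [0,0,0,0]
  hand: 255
  force: 40

```text
time_s: 3.3
tcp_pos: [467.1, 132.2, 62.9]
ee_rot: [0.515, 3.099, 0.0]
contact_force: [-0.5, 0.1, 3.1]
gripper_width: 9.2
grip_force: 43.5
```

```bash
python3 -c "
from h import *
plan([466.2,133,63])"
```

```text
t 3.3 tcp [467.1 132.2  62.9] shift m [ 0.0011  0.0005 -0.0001] spin 0.04 tilt [ 2.e-04  0.e+00 -1.e+00] F [-0.5  0.1  3.1] w 9.2 g 43.5
```

Call:
drive_tool:
  series:
    - [0,0,-0.004,0]
    - [0,0,-0.008,0]
    - [-0.0005,0,-0.012,0]
    - [-0.001,0,-0.016,0]
    - [-0.0015,0,-0.02,0]
    - [-0.002,0,-0.024,0]
    - [-0.0025,0,-0.028,0]
    - [-0.003,0,-0.031,0]
    - [-0.003,0,-0.031,0]

```text
time_s: 4.2
tcp_pos: [468.0, 131.6, 93.9]
ee_rot: [-0.514, -3.096, -0.0]
contact_force: [-5.5, 3.2, -0.5]
gripper_width: 9.4
grip_force: 42.3
```

```bash
python3 -c "
from h import *
plan([466.2,133,63])
im=eyes.capture('wrist'); b=eyes.capture('scene'); b=cv2.resize(b[220:340,210:370],(560,420),interpolation=cv2.INTER_CUBIC)
cv2.imwrite('pics/p1.png',cv2.resize(np.hstack([im,b]),(800,300))[:,:,::-1])"
```

```text
t 4.2 tcp [468.  131.6  93.9] shift m [0.0021 0.0008 0.0309] spin 0.07 tilt [-3.2e-03  8.0e-04 -1.0e+00] F [-5.5  3.2 -0.5] w 9.4 g 42.3
```

View pics/p1.png

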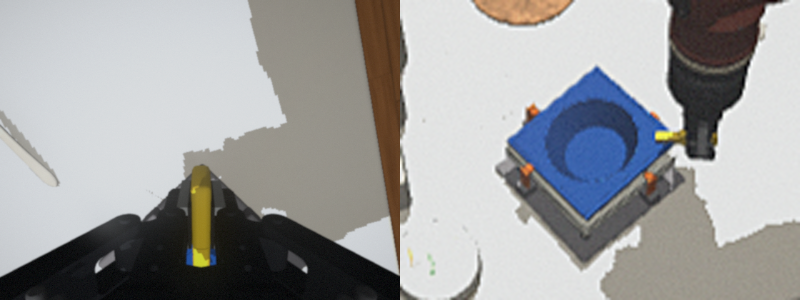

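The tab is firmly held at 94 mm TCP height. The scene crop shows the tray raised, with the near clips now in front of its rim. I'll estimate the tilt by fitting the silhouette.

```bash
cat >> h.py <<'E'
L=np.array([.324,.946,0])
def fit(tag):
    s=telemetry.sense(); data=[]
    for n in ("scene","top"):
        im=eyes.capture(n); cv2.imwrite(f"pics/{tag}_{n}.png",im[:,:,::-1])
        c=eyes.get_calibration(n); h=cv2.cvtColor(im,cv2.COLOR_RGB2HSV)
        data.append((c,cv2.inRange(h,(104,110,25),(128,255,255))>0))
    M=R.from_rotvec(s["ee_rot"]).as_matrix(); x=-M[:,0]; x[2]=0; x/=np.linalg.norm(x); y=np.cross([0,0,1],x)
    def iou(th,dz,dx,which):
        X=x*np.cos(th)-np.array([0,0,np.sin(th)]); t=s["tcp_pos"]+[0,0,5+dz]+x*dx
        P=np.array([t+X*20,t+X*112+y*92,t+X*204,t+X*112-y*92]); o=[]
        for i in which:
            c,m=data[i]; q=(P-c["eye"])@rot(c)@np.array(c["intrinsics"]).T; q=q[:,:2]/q[:,2:]
            k=np.zeros(m.shape,np.uint8); cv2.fillConvexPoly(k,np.round(q*16).astype(int),1,shift=4); k=k>0
            o.append((k&m).sum()/(k|m).sum())
        return np.mean(o)
    for w in ((0,),(1,),(0,1)):
        r=sorted([(iou(th,dz,dx,w),th,dz,dx) for th in np.arange(-.2,.5,.02) for dz in (0,) for dx in (-4,-2,0,2,4)])[::-1][:4]
        print(w,[tuple(np.round(a,3)) for a in r])
E
python3 -c "
from h import *
fit('a')"
```

```text
(0,) [(np.float64(0.928), np.float64(0.16), np.float64(0.0), np.float64(0.0)), (np.float64(0.923), np.float64(0.18), np.float64(0.0), np.float64(0.0)), (np.float64(0.919), np.float64(0.16), np.float64(0.0), np.float64(-2.0)), (np.float64(0.918), np.float64(0.14), np.float64(0.0), np.float64(-2.0))]
(1,) [(np.float64(0.952), np.float64(0.2), np.float64(0.0), np.float64(0.0)), (np.float64(0.95), np.float64(0.22), np.float64(0.0), np.float64(0.0)), (np.float64(0.947), np.float64(0.24), np.float64(0.0), np.float64(0.0)), (np.float64(0.944), np.float64(0.18), np.float64(0.0), np.float64(-2.0))]
(0, 1) [(np.float64(0.931), np.float64(0.2), np.float64(0.0), np.float64(0.0)), (np.float64(0.93), np.float64(0.18), np.float64(0.0), np.float64(0.0)), (np.float64(0.93), np.float64(0.16), np.float64(0.0), np.float64(0.0)), (np.float64(0.927), np.float64(0.16), np.float64(0.0), np.float64(-2.0))]
```

Call:
drive_tool:
  series:
    - [-0.0005,0,-0.004,0]
    - [-0.001,0,-0.008,0]
    - [-0.0015,0,-0.012,0]
    - [-0.002,0,-0.016,0]
    - [-0.003,0,-0.02,0]
    - [-0.004,0,-0.024,0]
    - [-0.004,0,-0.024,0]
    - [-0.004,0,-0.024,0]

```text
time_s: 5.2
tcp_pos: [473.9, 129.8, 117.9]
ee_rot: [0.515, 3.099, 0.0]
contact_force: [-0.1, 0.0, -0.3]
gripper_width: 9.4
grip_force: 42.3
```

```bash
python3 -c "
from h import *
plan([466.2,133,63])
fit('b')"
```

```text
t 5.2 tcp [473.9 129.8 117.9] shift m [0.0083 0.0006 0.0549] spin 0.02 tilt [ 5.e-04 -1.e-04 -1.e+00] F [-0.1  0.  -0.3] w 9.4 g 42.3
(0,) [(np.float64(0.923), np.float64(0.2), np.float64(0.0), np.float64(0.0)), (np.float64(0.917), np.float64(0.18), np.float64(0.0), np.float64(-4.0)), (np.float64(0.915), np.float64(0.2), np.float64(0.0), np.float64(-2.0)), (np.float64(0.912), np.float64(0.18), np.float64(0.0), np.float64(-2.0))]
(1,) [(np.float64(0.954), np.float64(0.24), np.float64(0.0), np.float64(0.0)), (np.float64(0.951), np.float64(0.26), np.float64(0.0), np.float64(0.0)), (np.float64(0.948), np.float64(0.28), np.float64(0.0), np.float64(0.0)), (np.float64(0.947), np.float64(0.22), np.float64(0.0), np.float64(-2.0))]
(0, 1) [(np.float64(0.93), np.float64(0.2), np.float64(0.0), np.float64(-2.0)), (np.float64(0.927), np.float64(0.22), np.float64(0.0), np.float64(0.0)), (np.float64(0.925), np.float64(0.18), np.float64(0.0), np.float64(-4.0)), (np.float64(0.923), np.float64(0.24), np.float64(0.0), np.float64(0.0))]
```

The tilt is about 0.21 rad and the contact force is zero, so all the clips have let go. I'll lift straight up and then carry.

Call:
drive_tool:
  series:
    - [0,0,-0.01,0]
    - [0,0,-0.025,0]
    - [0,0,-0.04,0]
    - [0,0,-0.055,0]
    - [0,0,-0.07,0]
    - [0,0,-0.085,0]
    - [0,0,-0.1,0]
    - [0,0,-0.11,0]
    - [0,0,-0.11,0]
  force: 60

```text
time_s: 6.2
tcp_pos: [474.4, 130.0, 229.3]
ee_rot: [0.515, 3.097, 0.001]
contact_force: [0.1, 0.8, -1.2]
gripper_width: 9.0
grip_force: 63.0
```

Call:
drive_tool:
  series:
    - [-0.004,-0.012,0,0]
    - [-0.012,-0.036,0,0]
    - [-0.021,-0.062,0,0]
    - [-0.031,-0.09,0,0]
    - [-0.041,-0.118,0,0]
    - [-0.051,-0.146,0,0]
    - [-0.061,-0.174,0,0]
    - [-0.07,-0.202,0,0]
    - [-0.078,-0.226,0,0]
    - [-0.084,-0.244,0,0]
    - [-0.088,-0.255,0,0]
    - [-0.089,-0.259,0,0]

```text
time_s: 7.4
tcp_pos: [473.6, -145.1, 227.2]
ee_rot: [-0.517, -3.098, -0.0]
contact_force: [0.2, -0.7, -0.2]
gripper_width: 9.1
grip_force: 63.2
```

Call:
drive_tool:
  series:
    - [0,0,0,0]
    - [0,0,0,0]
    - [0,0,0,0]

```text
time_s: 7.7
tcp_pos: [474.1, -143.2, 227.8]
ee_rot: [-0.513, -3.099, -0.0]
contact_force: [0.3, 0.6, -0.5]
gripper_width: 9.0
grip_force: 63.2
```

```bash
python3 -c "
from h import *
plan([474.5,-144.5,60])
fit('c')
a=cv2.imread('pics/c_scene.png')[60:340,130:400];b=cv2.imread('pics/c_top.png')[100:380,150:420]
cv2.imwrite('pics/c.png',cv2.resize(np.hstack([a,b]),(800,415)))"
```

```text
t 7.7 tcp [ 474.1 -143.2  227.8] shift m [-0.0008 -0.0011  0.1678] spin 0.09 tilt [-1.e-04  2.e-04 -1.e+00] F [ 0.3  0.6 -0.5] w 9.0 g 63.2
(0,) [(np.float64(0.932), np.float64(0.18), np.float64(0.0), np.float64(-2.0)), (np.float64(0.922), np.float64(0.2), np.float64(0.0), np.float64(0.0)), (np.float64(0.916), np.float64(0.18), np.float64(0.0), np.float64(-4.0)), (np.float64(0.914), np.float64(0.18), np.float64(0.0), np.float64(0.0))]
(1,) [(np.float64(0.367), np.float64(0.28), np.float64(0.0), np.float64(2.0)), (np.float64(0.367), np.float64(0.24), np.float64(0.0), np.float64(0.0)), (np.float64(0.366), np.float64(0.28), np.float64(0.0), np.float64(4.0)), (np.float64(0.366), np.float64(0.3), np.float64(0.0), np.float64(4.0))]
(0, 1) [(np.float64(0.644), np.float64(0.18), np.float64(0.0), np.float64(-2.0)), (np.float64(0.638), np.float64(0.2), np.float64(0.0), np.float64(0.0)), (np.float64(0.637), np.float64(0.2), np.float64(0.0), np.float64(-2.0)), (np.float64(0.636), np.float64(0.18), np.float64(0.0), np.float64(-4.0))]
```

View pics/c.png

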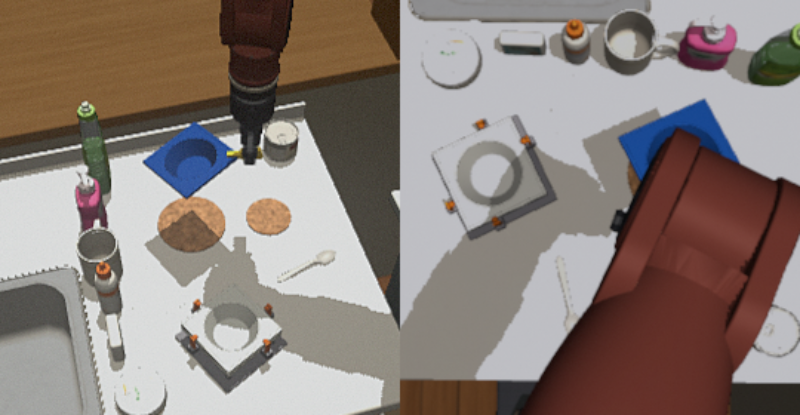

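The tray is held over the mat at 7.7 s, tilted about 0.19 rad with its far corner low. The empty stack and the bystanders have not moved. I'll level it by briefly pressing the well's flat bottom against the mat while keeping hold of the tab, then raise it.

Call:
drive_tool:
  series:
    - [-0.001,-0.001,0.01,0]
    - [-0.001,-0.001,0.03,0]
    - [-0.001,-0.001,0.05,0]
    - [-0.001,-0.001,0.07,0]
    - [-0.001,-0.001,0.09,0]
    - [-0.001,-0.001,0.11,0]
    - [-0.001,-0.001,0.13,0]
    - [-0.001,-0.001,0.145,0]
    - [-0.001,-0.001,0.15,0]
    - [-0.001,-0.001,0.15,0]

```text
time_s: 8.8
tcp_pos: [474.1, -144.9, 77.0]
ee_rot: [-0.514, -3.098, -0.001]
contact_force: [-0.9, 0.2, -0.3]
gripper_width: 9.2
grip_force: 63.2
```

Call:
drive_tool:
  series:
    - [0,0,0,0]
    - [0,0,0.004,0]
    - [0,0,0.008,0]
    - [0.001,0,0.013,0]
    - [0.001,0,0.018,0]
    - [0.002,0,0.023,0]
    - [0.002,0,0.028,0]
    - [0.003,0,0.032,0]
    - [0.003,0,0.036,0]
    - [0.003,0,0.036,0]
  force: 30

```text
time_s: 9.8
tcp_pos: [471.3, -144.0, 41.4]
ee_rot: [-0.515, -3.098, -0.0]
contact_force: [-4.0, 2.0, 4.8]
gripper_width: 9.0
grip_force: 64.2
```

```bash
python3 -c "
from h import *
plan([474.5,-144.5,37])
fit('d')"
```

```text
t 9.8 tcp [ 471.3 -144.    41.4] shift m [-0.0032  0.0006  0.0044] spin 0.03 tilt [-9.e-04  4.e-04 -1.e+00] F [-4.   2.   4.8] w 9.0 g 64.2
(0,) [(np.float64(0.919), np.float64(0.04), np.float64(0.0), np.float64(-2.0)), (np.float64(0.917), np.float64(0.06), np.float64(0.0), np.float64(0.0)), (np.float64(0.912), np.float64(0.06), np.float64(0.0), np.float64(2.0)), (np.float64(0.91), np.float64(0.02), np.float64(0.0), np.float64(-4.0))]
(1,) [(np.float64(0.591), np.float64(0.2), np.float64(0.0), np.float64(4.0)), (np.float64(0.589), np.float64(0.18), np.float64(0.0), np.float64(4.0)), (np.float64(0.587), np.float64(0.16), np.float64(0.0), np.float64(2.0)), (np.float64(0.586), np.float64(0.22), np.float64(0.0), np.float64(4.0))]
(0, 1) [(np.float64(0.742), np.float64(0.04), np.float64(0.0), np.float64(-2.0)), (np.float64(0.74), np.float64(0.06), np.float64(0.0), np.float64(0.0)), (np.float64(0.735), np.float64(0.06), np.float64(0.0), np.float64(-2.0)), (np.float64(0.735), np.float64(0.04), np.float64(0.0), np.float64(-4.0))]
```

The tilt has dropped to about 0.04 rad. I'll press 3 mm more, then raise to 15 cm over the mat with a firm grip.

Call:
drive_tool:
  series:
    - [0,0,0.002,0]
    - [0,0,0.003,0]
    - [0,0,0.003,0]

```text
time_s: 10.2
tcp_pos: [471.4, -144.1, 38.6]
ee_rot: [-0.515, -3.098, -0.0]
contact_force: [-3.0, 0.8, 4.0]
gripper_width: 9.5
grip_force: 64.0
```

Call:
drive_tool:
  series:
    - [0,0,0,0]
    - [0,0,-0.004,0]
    - [-0.001,0,-0.014,0]
    - [-0.002,0,-0.03,0]
    - [-0.002,0,-0.048,0]
    - [-0.002,0,-0.066,0]
    - [-0.002,0,-0.084,0]
    - [-0.002,0,-0.1,0]
    - [-0.002,0,-0.112,0]
    - [-0.002,0,-0.12,0]
    - [-0.002,0,-0.12,0]
    - [-0.002,0,-0.12,0]
  force: 80

```text
time_s: 11.4
tcp_pos: [473.7, -144.9, 158.7]
ee_rot: [0.515, 3.099, -0.0]
contact_force: [-0.2, 0.2, -1.0]
gripper_width: 8.8
grip_force: 80.5
```

Call:
drive_tool:
  series:
    - [0,0,0,0]
    - [0,0,0,0]
    - [0,0,0,0]
    - [0,0,0,0]

```text
time_s: 11.8
tcp_pos: [473.7, -144.9, 158.6]
ee_rot: [-0.515, -3.099, -0.0]
contact_force: [0.7, -0.4, 0.3]
gripper_width: 8.9
grip_force: 80.5
```

```bash
python3 -c "
from h import *
plan([474.5,-144.5,159])
fit('e')
s=telemetry.sense(); print((s['tcp_pos']+112*D-MAT).round(1), s['joint_velocities'].round(4))
a=cv2.imread('pics/e_scene.png')[60:340,130:400];b=cv2.imread('pics/e_top.png')[100:380,150:420]
cv2.imwrite('pics/e.png',cv2.resize(np.hstack([a,b]),(800,415)))"
```

```text
t 11.8 tcp [ 473.7 -144.9  158.6] shift m [-0.0007  0.0006 -0.0004] spin 0.03 tilt [-4.e-04  2.e-04 -1.e+00] F [ 0.7 -0.4  0.3] w 8.9 g 80.5
(0,) [(np.float64(0.937), np.float64(0.02), np.float64(0.0), np.float64(-2.0)), (np.float64(0.928), np.float64(-0.0), np.float64(0.0), np.float64(-2.0)), (np.float64(0.918), np.float64(0.04), np.float64(0.0), np.float64(2.0)), (np.float64(0.918), np.float64(0.04), np.float64(0.0), np.float64(-2.0))]
(1,) [(np.float64(0.491), np.float64(0.18), np.float64(0.0), np.float64(4.0)), (np.float64(0.49), np.float64(0.16), np.float64(0.0), np.float64(4.0)), (np.float64(0.488), np.float64(0.16), np.float64(0.0), np.float64(2.0)), (np.float64(0.487), np.float64(0.2), np.float64(0.0), np.float64(4.0))]
(0, 1) [(np.float64(0.703), np.float64(0.02), np.float64(0.0), np.float64(-2.0)), (np.float64(0.697), np.float64(-0.0), np.float64(0.0), np.float64(-2.0)), (np.float64(0.695), np.float64(0.04), np.float64(0.0), np.float64(-2.0)), (np.float64(0.694), np.float64(0.04), np.float64(0.0), np.float64(0.0))]
[ -0.8  -0.4 152.7] [ 0.0009 -0.0015  0.0029  0.001   0.0002 -0.0027]
```

View pics/e.png

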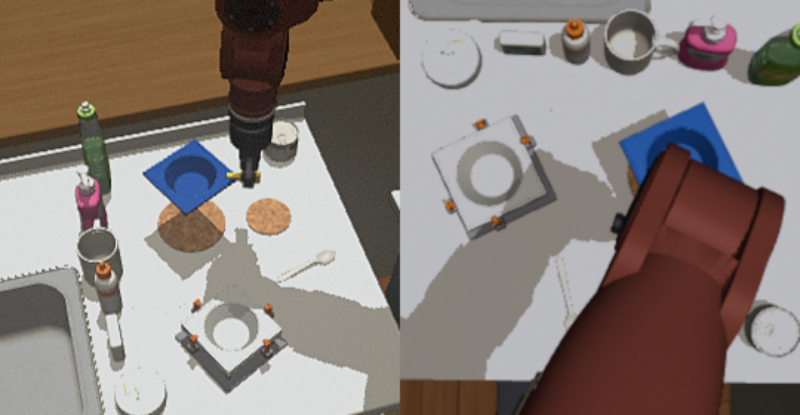

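The tray is level (about 0.02 rad), still, and held by its tab. It is centred within 2 mm of the mat's centre and about 15 cm above it, and the bystanders have not moved.

```bash
python3 -c "
from rig import job
print(job.sign_off())"
```

```text
the job is handed in; nothing more can be done
None
```

I peeled the tray off by its tab and handed the job in with it held level and still about 15 cm above the large mat, other things unmoved; to level it I pressed its well briefly against the mat without letting go, and sign-off returned no verdict.

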